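Reset a drip-watering valve: shut to the stop, back a quarter turn

ROBOT

A 6-joint arm with a two-finger parallel gripper is mounted at the origin on the work surface. World frame = base frame: x ahead of the robot, y to its left, z up, the work surface at z = 0. Lengths are in m, angles in rad, forces in N, time in s.
With the tool pointing down it reaches from about 0.25 to 0.725 m from the base axis. Payload 4 kg.
Tool frame: the origin (TCP) lies at the very end of the fingers, on their centre line; the grasp point (between the pads) lies 19 mm behind it; z points along the fingers, y is the line along which they close (so a half turn about z gives the same grasp; the last joint's range is limited). The gripper opens to 85 mm and grips with 20 to 120 N. Pads are 22 mm wide; open, the fingers measure 114 mm over their backs; the gripper's body (76 mm by 85 mm) begins 54 mm behind the grasp point. The pads swing forward as they close: fully open they stand 13 mm farther back than shut.
Start: joints at [1.155, 0.241, 0.005, 1.335, 0, 1.571], TCP at [0.202, 0.457, 0.231] pointing down, gripper open.
Joint ranges: [-2.72, 2.72], [-1.05, 1.87], [-1.09, 1.28], [-1.99, 2.15], [-1.42, 1.44], [-3.14, 3.14]. Speed limits (rad/s): [2.79, 2.79, 3.14, 3.14, 3.14, 3.14].

INTERFACE

Orientations are given as a unit quaternion [x, y, z, w].
In Python, from workcell import * gives the robot as it stands. The module is installed in compiled form; this text tells all that it offers.
- The arm moves only by the tool send_rows, never from a script. Its argument "steps" is text: rows parted by semicolons, each of 7 numbers parted by spaces: the opening, from -1 (shut) to 1 (fully open), then the shift along the world's x, y, z in m, then the turn, a rotation vector about the world's x, y, z in rad. A call has exactly 5 rows; each row shifts and turns the commanded pose from where the row before left it; what a row does not reach is not made up. A row lasts 1/12 s, in which the tool goes at most 41.7 mm and 7.16 degrees, less where a joint would pass 70% of its speed; a pose out of reach is approached as far as the arm can. A call is refused whole if a number of a shift passes 0.0417 or a number of a turn 0.125, either way. A call with a gripper value outside its range is refused whole. The fingers move at their own pace and stop on an object; the grip force is fixed at half the most. Time passes only in rows, so rows that do not move let the fingers close, or fill a call up. It gives the time, the measured TCP pose, the force, the opening and the grip force at its end, in the units of the state.
- get_obs(): the state, without advancing time (a new reading comes with each control period).
- camera(name): name is "side" or "top" or "wrist"; returns a dict with "frame" (480x640x3 uint8, red, green, blue), "range_z" (480x640 float32, m along the optical axis (not along the pixel's ray), 0 where there is no reading), "camera_matrix" (3x3 intrinsics, pixels), "extrinsics" (4x4, takes a point from world to camera coordinates); the wrist camera has in their place "T_tool_cam" (4x4, takes a point from camera to tool coordinates, whose origin is the TCP and whose axes are the flange's). Camera axes: x right, y down, z forward; pixel columns grow to the right and rows downward; lengths in m; the calibration is good to about 2 mm. The wrist camera is an equidistant fisheye: a pixel r from the principal point sees the ray r / f radians off the axis. A picture is of the moment at which its call begins: read the wrist's pose just before it.
- job_done(): hands the job in; it is judged then, once.
The state is a dict: "clock": time; "joint_pos": joint angles; "joint_vel": joint speeds; "tau": joint torques, N m; "eef_pos": TCP position; "tool_rot": TCP orientation; "ft_force": force on the tool from outside, world axes, zero at the start; "ft_torque": the same for the moment, N m; "grip_width": finger opening in m; "grasp_force": force on a finger pad.
Only numpy, scipy, OpenCV 4.12 (cv2) and the standard library are available. Lean on these libraries where they do the work, as an engineer would, in place of code of your own. Each camera call takes 0.05 s, during which the arm holds its last target. There are 200 camera calls.

TASK

The drip valve on the plant-watering set on the desk has lost its setting. Turn its lever clockwise (seen from above) until you feel it come up against its closed stop, then turn it back anticlockwise a quarter turn from that stop, and let go. Do not shift the router, the postcards or the charger plug lying nearby.

Things in the scene. Friction and masses are not known exactly. Their poses are not given: they have to be found in the camera images.
- lever (a joint): Valve lever's opening angle, rad: 0 is the closed stop (rigid, not marked on the round valve body), growing anticlockwise seen from above, up to 2.6. Starts between 0.5 and 1.2. Turns about a vertical axis against a steady friction of 0.12 N m (about 2 N at the grip point); no spring, stays where left.
- lever_axis (a point): Point on the valve's vertical axis at mid-height of the lever, 110 mm above the desk. Its x axis points along the lever from the axis to the lever's free end, z up; it turns with the lever. The hub here is a 28 mm round, 22 mm high.
- lever_grip (a point): Place to pinch or push the lever: on its centre line, 65 mm out from the axis, 110 mm above the desk; x axis along the lever. The lever is one flat steel arm 12 mm wide, 22 mm high (99 to 121 mm above the desk), free end 87 mm from the axis. Apart from the valve's spindle and hub, nothing within 110 mm of the axis is higher than 72 mm.
- waterer: Watering set, fixed: plywood board 150 x 500 x 10 mm; towards its +y a white tank 140 x 190 mm, top 72 mm above the desk, 80 mm from the valve axis, with a grey cap to 80 mm; a brass pipe along y; towards -y a black seed tray 140 x 120 mm, seedlings to 62 mm. The round brass valve with the steel lever is between them. Origin on the desk below the valve axis, z up.
- router: Bystander: white router box 110 x 170 x 34 mm, loose on the desk beyond the tank; origin at the centre of its underside.
- postcards: Bystander: tied flat bundle of postcards 105 x 150 x 12 mm, loose on the desk beyond the seed tray; origin at the centre of its underside.
- charger: Bystander: white charger plug 50 x 50 x 28 mm, loose, lying with its three pins up (46 mm high in all), on the robot's side of the seed tray; origin at the centre of its underside.

How it is judged:
By the outcome, as a careful person would: the job done as asked, in the order asked, and still so for the second after the job is handed in, with the robot touching nothing.
It also fails if it takes over 45 s, if anything falls off the work surface, if the arm or the gripper's body presses on something with over 40 N, if the wrist force passes 120 N, or if a joint passes its speed limit or range.

## Working session

There is one attempt and no reset: what is moved stays moved. The work goes in short steps, Python scripts to look and compute and a tool call to move; the robot and the scene stay as the last step left them, time stands still between calls to the robot, and variables do not carry over. Pictures are saved under pics/ and viewed, at most 10 in all, crops included, and the job is handed in when it is done.

Besides the shell and the picture viewer there is one more tool, called after "Emit:" as name(argument=value, ...) on one line, values as JSON. send_rows: Moves the arm, as the interface text tells. Its arguments: {"type":"object","properties":{"steps":{"type":"string"}},"required":["steps"]}

```bash
mkdir -p pics
python3 - <<'E'
from workcell import *
import cv2,numpy as np
o=get_obs();print(o)
for n in("top","side"):
    c=camera(n);cv2.imwrite(f"pics/{n}.png",c["frame"][:,:,::-1]);np.savez(f"{n}.npz",**c)
    print(n,c["camera_matrix"],c["extrinsics"])
E
```

```text
{'clock': 0.0, 'joint_pos': array([1.15498730e+00, 2.41389605e-01, 3.74191130e-03, 1.33522750e+00,
       3.14884869e-05, 1.57078795e+00]), 'joint_vel': array([-0.00108639, -0.00028303,  0.0003546 ,  0.00169557, -0.0012745 ,
       -0.00045449]), 'tau': array([-4.59149742e-04, -3.72319114e+01,  2.52408010e+01,  1.69328449e-02,
       -6.91414721e-05,  7.57820686e-06]), 'eef_pos': array([0.20169996, 0.45681817, 0.2304314 ]), 'tool_rot': array([ 2.06405796e-01,  9.78465925e-01, -1.01379945e-03, -2.29958954e-04]), 'ft_force': array([0.88427655, 0.00630291, 0.125286  ]), 'ft_torque': array([ 0.01306193,  0.00259708, -0.00289657]), 'grasp_force': 0.0, 'grip_width': 0.0856415871802109}
top [[454.13222953   0.         319.18254974]
 [  0.         454.13222953 233.60879612]
 [  0.           0.           1.        ]] [[-0.15356369 -0.9881345  -0.00289905  0.07774413]
 [-0.96047146  0.14995275 -0.23453944  0.59013927]
 [ 0.23219124 -0.03323228 -0.97210228  0.77884809]
 [ 0.          0.          0.          1.        ]]
side [[440.884074     0.         324.86289541]
 [  0.         440.884074   238.21628447]
 [  0.           0.           1.        ]] [[-0.96747378 -0.25275487  0.01046252  0.53328778]
 [-0.1468886   0.52761396 -0.83668826  0.17002607]
 [ 0.20595686 -0.81101078 -0.54757948  0.71206726]
 [ 0.          0.          0.          1.        ]]
```

View pics/top.png

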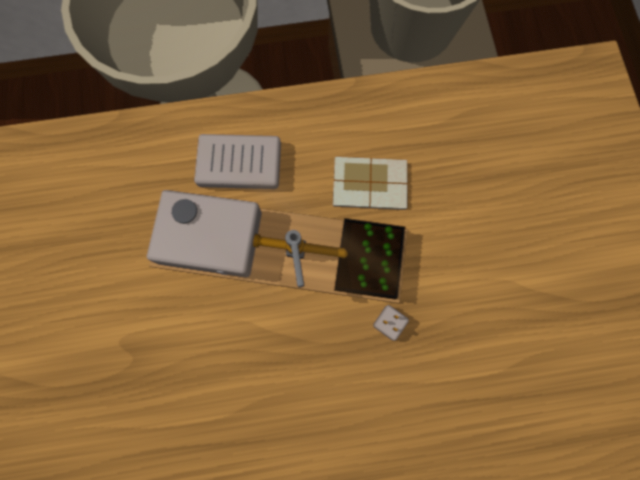

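The top view shows the hub at about (293,238) and the lever's free end at about (300,284), so it points toward the robot. The tank is on the left and the seed tray on the right, with the charger at (391,323). I'll enlarge the hub area next.

```bash
cat > h.py <<'E'
import numpy as np
def load(n): return dict(np.load(f"{n}.npz"))
def plane(c,u,v,z):
    K,E=c["camera_matrix"],c["extrinsics"]; R,t=E[:3,:3],E[:3,3]
    d=R.T@np.linalg.solve(K,[u,v,1]); o=-R.T@t
    return o+d*(z-o[2])/d[2]
def cloud(c):
    K,E=c["camera_matrix"],c["extrinsics"]; z=c["range_z"]
    v,u=np.mgrid[:480,:640]; p=np.stack([(u-K[0,2])/K[0,0]*z,(v-K[1,2])/K[1,1]*z,z],-1)
    return (p-E[:3,3])@E[:3,:3]
E
python3 - <<'E'
from h import *
import cv2
c=load("top");P=cloud(c)
for u,v in((293,238),(300,284)): print(plane(c,u,v,.121),P[v,u])
s=P[225:295,275:320].reshape(-1,3); s=s[(s[:,2]>.115)&(s[:,2]<.13)]
print(len(s)); m=s[:,:2].mean(0); print(m,s.min(0),s.max(0)); print(np.linalg.svd(s[:,:2]-m,full_matrices=False)[2])
f=cv2.resize(c["frame"][215:305,240:360],(800,600),interpolation=cv2.INTER_CUBIC);cv2.imwrite("pics/topc.png",f[:,:,::-1])
E
```

```text
[0.5822192  0.03424255 0.121     ] [0.58151292 0.03416579 0.12396887]
[0.50046069 0.03373215 0.121     ] [0.50059952 0.03375858 0.11995113]
477
[0.55377838 0.03355685] [0.49753493 0.02086987 0.11508397] [0.59721005 0.04700731 0.12626346]
[[-0.99995822 -0.00914102]
 [ 0.00914102 -0.99995822]]
```

View pics/topc.png

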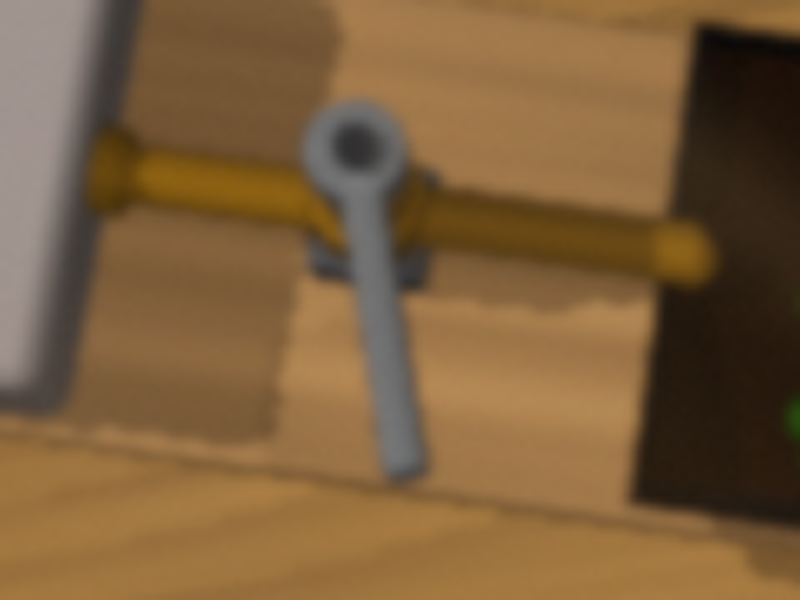

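View pics/side.png

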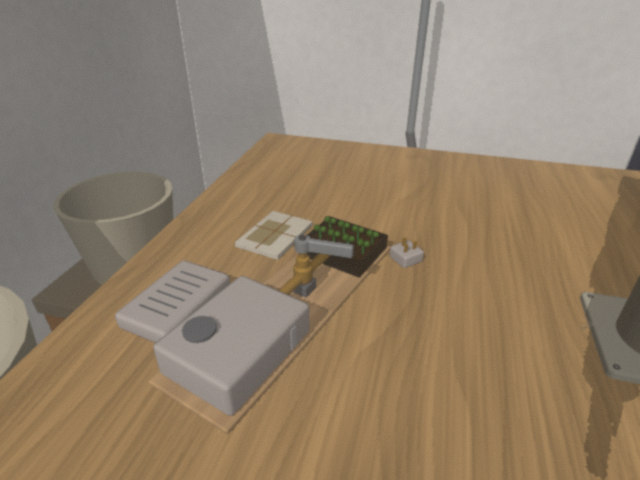

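The side view confirms the lever is clear above the board. The hub axis is at about (0.5835, 0.0335) and the lever points along -x, so clockwise takes it toward +y, the tank side. I'll go above the grip point, turning the tool by +0.415.

Emit:
send_rows(steps="1 0.021 -0.028 0 0 0 0.0277;1 0.021 -0.028 0 0 0 0.0277;1 0.021 -0.028 0 0 0 0.0277;1 0.021 -0.028 0 0 0 0.0277;1 0.021 -0.028 0 0 0 0.0277")

```text
clock: 0.52
eef_pos: [0.3073, 0.3159, 0.2309]
tool_rot: [0.137, 0.991, -0.0, -0.0]
ft_force: [0.4, -0.4, -0.2]
grip_width: 0.0857
grasp_force: 0.0
```

Emit:
send_rows(steps="1 0.021 -0.028 0 0 0 0.0277;1 0.021 -0.028 0 0 0 0.0277;1 0.021 -0.028 0 0 0 0.0277;1 0.021 -0.028 0 0 0 0.0277;1 0.021 -0.028 0 0 0 0.0277")

```text
clock: 0.93
eef_pos: [0.4124, 0.1757, 0.231]
tool_rot: [0.069, 0.998, -0.0, -0.0]
ft_force: [0.6, 0.9, -0.6]
grip_width: 0.0854
grasp_force: 0.0
```

Emit:
send_rows(steps="1 0.021 -0.028 0 0 0 0.0277;1 0.021 -0.028 0 0 0 0.0277;1 0.021 -0.028 0 0 0 0.0277;1 0.021 -0.028 0 0 0 0.0277;1 0.021 -0.028 0 0 0 0.0277")

```text
clock: 1.35
eef_pos: [0.5174, 0.0357, 0.2309]
tool_rot: [-0.0, 1.0, 0.0, -0.0]
ft_force: [0.5, 0.0, -0.3]
grip_width: 0.0856
grasp_force: 0.0
```

Emit:
send_rows(steps="1 0 0 0 0 0 0;1 0 0 0 0 0 0;1 0 0 0 0 0 0;1 0 0 0 0 0 0;1 0 0 0 0 0 0")

```text
clock: 1.77
eef_pos: [0.5162, 0.0385, 0.2313]
tool_rot: [-0.001, 1.0, 0.0, -0.0]
ft_force: [0.3, -0.3, -0.1]
grip_width: 0.0855
grasp_force: 0.0
```

Emit:
send_rows(steps="1 0.002 -0.003 -0.0275 0 0 0;1 0 0 -0.0275 0 0 0;1 0 0 -0.0275 0 0 0;1 0 0 -0.0275 0 0 0;1 0 0 -0.0275 0 0 0")

```text
clock: 2.18
eef_pos: [0.5186, 0.0356, 0.0932]
tool_rot: [-0.001, 1.0, 0.0, 0.001]
ft_force: [0.4, 1.5, 0.2]
grip_width: 0.0857
grasp_force: 0.0
```

Emit:
send_rows(steps="1 0 0 0 0 0 0;1 0 0 0 0 0 0;0 0 0 0 0 0 0;0 0 0 0 0 0 0;0 0 0 0 0 0 0")

```text
clock: 2.6
eef_pos: [0.5205, 0.0347, 0.0959]
tool_rot: [-0.0, 1.0, 0.0, 0.002]
ft_force: [0.4, 0.0, -0.6]
grip_width: 0.051
grasp_force: 0.0
```

Run:
```python
from workcell import *
import cv2,numpy as np
o=get_obs();print(o["eef_pos"],o["tool_rot"],o["ft_force"],o["grip_width"])
a=camera("wrist")["frame"];b=camera("top")["frame"][190:310,220:380]
im=np.hstack([cv2.resize(a,(400,300)),cv2.resize(b,(400,300),interpolation=cv2.INTER_CUBIC)])
cv2.imwrite("pics/w1.png",im[:,:,::-1])
```

```text
[0.52053571 0.03469126 0.09593192] [-1.12929274e-05  9.99997897e-01  1.33663266e-04  2.04643910e-03] [ 0.36063495  0.04654675 -0.5500112 ] 0.05095226873445535
```

View pics/w1.png

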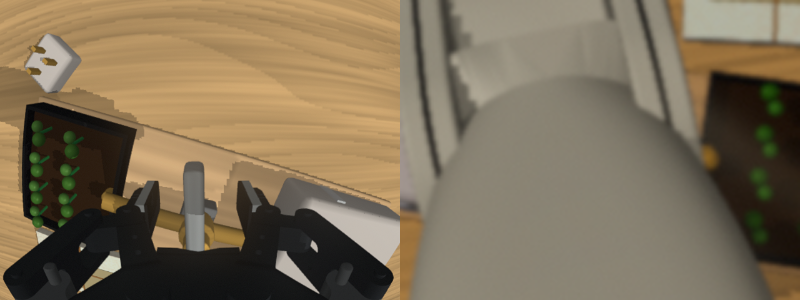

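The wrist view on the left shows the lever at about (193,205), centred between the open fingers and parallel to the pads. The top view is blocked by the arm. I'll close the gripper now.

Emit:
send_rows(steps="-1 0 0 0 0 0 0;-1 0 0 0 0 0 0;-1 0 0 0 0 0 0;-1 0 0 0 0 0 0;-1 0 0 0 0 0 0")

```text
clock: 3.12
eef_pos: [0.5191, 0.0337, 0.0943]
tool_rot: [0.001, 1.0, -0.001, 0.0]
ft_force: [-0.3, -2.8, 4.8]
grip_width: 0.0108
grasp_force: 59.0
```

Emit:
send_rows(steps="-1 0 0 0 0 0 0;-1 0 0 0 0 0 0;-1 0 0 0 0 0 0;-1 0 0 0 0 0 0;-1 0 0 0 0 0 0")

```text
clock: 3.53
eef_pos: [0.5191, 0.0338, 0.0942]
tool_rot: [0.001, 1.0, -0.001, 0.0]
ft_force: [-1.0, -3.8, 5.9]
grip_width: 0.0105
grasp_force: 59.1
```

Run:
```python
from workcell import *
o=get_obs();print(o["eef_pos"],o["tool_rot"],o["ft_force"],o["ft_torque"],o["grip_width"])
```

```text
[0.51909791 0.03375224 0.0942426 ] [ 5.80418325e-04  9.99999638e-01 -5.69639204e-04  2.49723390e-04] [-0.99381379 -3.75375292  5.86452476] [-0.69736459  0.28035917 -0.26462094] 0.01052117325643506
```

Run:
```python
import numpy as np
r=.0645
def tab(a,d,n):
    p=lambda t:r*np.array([np.cos(np.pi+t),np.sin(np.pi+t)])
    for k in range(n):
        s=a+k*d; q=[(p(s+(i+1)*d/5)-p(s+i*d/5)).round(5).tolist() for i in range(5)]
        print(round(s,3),round(d/5,3),q)
tab(0,-.2,2); tab(-.4,-.1,9)
```

```text
0.0 -0.04 [[5e-05, 0.00258], [0.00015, 0.00258], [0.00026, 0.00257], [0.00036, 0.00255], [0.00046, 0.00254]]
-0.2 -0.04 [[0.00056, 0.00252], [0.00066, 0.00249], [0.00076, 0.00246], [0.00086, 0.00243], [0.00096, 0.0024]]
-0.4 -0.02 [[0.00051, 0.00118], [0.00054, 0.00117], [0.00056, 0.00116], [0.00058, 0.00115], [0.00061, 0.00114]]
-0.5 -0.02 [[0.00063, 0.00113], [0.00065, 0.00111], [0.00067, 0.0011], [0.0007, 0.00109], [0.00072, 0.00107]]
-0.6 -0.02 [[0.00074, 0.00106], [0.00076, 0.00104], [0.00078, 0.00103], [0.0008, 0.00101], [0.00082, 0.00099]]
-0.7 -0.02 [[0.00084, 0.00098], [0.00086, 0.00096], [0.00088, 0.00094], [0.0009, 0.00093], [0.00092, 0.00091]]
-0.8 -0.02 [[0.00093, 0.00089], [0.00095, 0.00087], [0.00097, 0.00085], [0.00099, 0.00083], [0.001, 0.00081]]
-0.9 -0.02 [[0.00102, 0.00079], [0.00103, 0.00077], [0.00105, 0.00075], [0.00106, 0.00073], [0.00108, 0.00071]]
-1.0 -0.02 [[0.00109, 0.00069], [0.00111, 0.00066], [0.00112, 0.00064], [0.00113, 0.00062], [0.00114, 0.0006]]
-1.1 -0.02 [[0.00116, 0.00057], [0.00117, 0.00055], [0.00118, 0.00053], [0.00119, 0.0005], [0.0012, 0.00048]]
-1.2 -0.02 [[0.00121, 0.00046], [0.00122, 0.00043], [0.00122, 0.00041], [0.00123, 0.00038], [0.00124, 0.00036]]
```

Emit:
send_rows(steps="-1 0.00005 0.00258 0 0 0 -0.04;-1 0.00015 0.00258 0 0 0 -0.04;-1 0.00026 0.00257 0 0 0 -0.04;-1 0.00036 0.00255 0 0 0 -0.04;-1 0.00046 0.00254 0 0 0 -0.04")

```text
clock: 3.95
eef_pos: [0.5205, 0.0466, 0.0943]
tool_rot: [0.101, 0.995, -0.001, 0.0]
ft_force: [-0.8, -3.5, 4.3]
grip_width: 0.0112
grasp_force: 59.0
```

Emit:
send_rows(steps="-1 0.00056 0.00252 0 0 0 -0.04;-1 0.00066 0.00249 0 0 0 -0.04;-1 0.00076 0.00246 0 0 0 -0.04;-1 0.00086 0.00243 0 0 0 -0.04;-1 0.00096 0.0024 0 0 0 -0.04")

```text
clock: 4.37
eef_pos: [0.5245, 0.059, 0.0943]
tool_rot: [0.2, 0.98, -0.001, 0.001]
ft_force: [0.2, -3.2, 4.7]
grip_width: 0.011
grasp_force: 59.0
```

Emit:
send_rows(steps="-1 0.00051 0.00118 0 0 0 -0.02;-1 0.00054 0.00117 0 0 0 -0.02;-1 0.00056 0.00116 0 0 0 -0.02;-1 0.00058 0.00115 0 0 0 -0.02;-1 0.00061 0.00114 0 0 0 -0.02")

```text
clock: 4.78
eef_pos: [0.5273, 0.0647, 0.0943]
tool_rot: [0.248, 0.969, -0.0, 0.001]
ft_force: [-1.0, -3.3, 5.8]
grip_width: 0.0109
grasp_force: 59.1
```

Emit:
send_rows(steps="-1 0.00063 0.00113 0 0 0 -0.02;-1 0.00065 0.00111 0 0 0 -0.02;-1 0.00067 0.0011 0 0 0 -0.02;-1 0.0007 0.00109 0 0 0 -0.02;-1 0.00072 0.00107 0 0 0 -0.02")

```text
clock: 5.2
eef_pos: [0.5307, 0.0702, 0.0943]
tool_rot: [0.296, 0.955, -0.0, 0.001]
ft_force: [-0.6, -4.0, 4.8]
grip_width: 0.0108
grasp_force: 59.0
```

Emit:
send_rows(steps="-1 0.00074 0.00106 0 0 0 -0.02;-1 0.00076 0.00104 0 0 0 -0.02;-1 0.00078 0.00103 0 0 0 -0.02;-1 0.0008 0.00101 0 0 0 -0.02;-1 0.00082 0.00099 0 0 0 -0.02")

```text
clock: 5.62
eef_pos: [0.5347, 0.0754, 0.0942]
tool_rot: [0.344, 0.939, -0.0, 0.001]
ft_force: [-0.7, -4.1, 4.9]
grip_width: 0.0108
grasp_force: 59.0
```

Emit:
send_rows(steps="-1 0.00084 0.00098 0 0 0 -0.02;-1 0.00086 0.00096 0 0 0 -0.02;-1 0.00088 0.00094 0 0 0 -0.02;-1 0.0009 0.00093 0 0 0 -0.02;-1 0.00092 0.00091 0 0 0 -0.02")

```text
clock: 6.03
eef_pos: [0.5391, 0.0801, 0.0943]
tool_rot: [0.39, 0.921, -0.0, 0.001]
ft_force: [-0.1, -4.7, 4.6]
grip_width: 0.011
grasp_force: 59.0
```

Emit:
send_rows(steps="-1 0.00093 0.00089 0 0 0 -0.02;-1 0.00095 0.00087 0 0 0 -0.02;-1 0.00097 0.00085 0 0 0 -0.02;-1 0.00099 0.00083 0 0 0 -0.02;-1 0.001 0.00081 0 0 0 -0.02")

```text
clock: 6.45
eef_pos: [0.5421, 0.0827, 0.0941]
tool_rot: [0.435, 0.901, -0.003, 0.0]
ft_force: [-7.5, -11.1, 10.7]
grip_width: 0.011
grasp_force: 66.2
```

Emit:
send_rows(steps="-1 0.001 0.0008 0 0 0 0;-1 0.001 0.0008 0 0 0 0;-1 0 0 0 0 0 0;-1 0 0 0 0 0 0;-1 0 0 0 0 0 0")

```text
clock: 6.87
eef_pos: [0.542, 0.0827, 0.094]
tool_rot: [0.434, 0.901, -0.005, -0.001]
ft_force: [-9.3, -13.4, 12.5]
grip_width: 0.0114
grasp_force: 66.2
```

Run:
```python
from workcell import *
import numpy as np
o=get_obs();p=o["eef_pos"];q=o["tool_rot"];print(p,q,o["ft_force"],o["ft_torque"],o["grip_width"]);print(np.arctan2(p[1]-.0335,.5835-p[0]),2*np.arctan2(q[0],q[1]))
```

```text
[0.54202905 0.08272416 0.09403205] [ 0.43431777  0.90074607 -0.00487268 -0.00092359] [ -9.31160547 -13.41646721  12.51274906] [-2.56751264  1.68150565  1.26982503] 0.011351911177796254
0.870677337498157 0.8985733427037648
```

Firm contact: the position no longer advances while the force climbs, so the closed stop is at about 0.87 rad from the start. Next I'll refine the axis with a circle fit and tabulate the way back.

Run:
```python
import numpy as np
P=np.array([[.5191,.0338],[.5205,.0466],[.5245,.059],[.5273,.0647],[.5307,.0702],[.5347,.0754],[.5391,.0801]])
A=np.c_[2*P,np.ones(len(P))];s=np.linalg.lstsq(A,(P**2).sum(1),rcond=None)[0];c=s[:2];print(c,np.sqrt(s[2]+c@c))
d=P[[0,-1]]-c; print(np.arctan2(d[:,1],-d[:,0]), np.arctan2(.0827-c[1],c[0]-.5420))
r=.0645;p=lambda t:r*np.array([-np.cos(t),np.sin(t)])
t=np.linspace(.9,-.7,31)
for i in range(30): print(i//5,(p(t[i+1])-p(t[i])).round(5))
```

```text
[0.58462652 0.03294363] 0.06554147270362842
[0.01306837 0.80298159] 0.862422657690879
0 [-0.00264 -0.00221]
0 [-0.00251 -0.00235]
0 [-0.00239 -0.00248]
0 [-0.00225 -0.0026 ]
0 [-0.00211 -0.00272]
1 [-0.00196 -0.00283]
1 [-0.00181 -0.00293]
1 [-0.00165 -0.00302]
1 [-0.00149 -0.0031 ]
1 [-0.00132 -0.00318]
2 [-0.00115 -0.00324]
2 [-0.00097 -0.0033 ]
2 [-0.0008  -0.00335]
2 [-0.00062 -0.00338]
2 [-0.00043 -0.00341]
3 [-0.00025 -0.00343]
3 [-7.00e-05 -3.44e-03]
3 [ 0.00011 -0.00344]
3 [ 0.0003  -0.00343]
3 [ 0.00048 -0.00341]
4 [ 0.00066 -0.00338]
4 [ 0.00084 -0.00334]
4 [ 0.00102 -0.00329]
4 [ 0.00119 -0.00323]
4 [ 0.00136 -0.00316]
5 [ 0.00153 -0.00308]
5 [ 0.00169 -0.003  ]
5 [ 0.00185 -0.0029 ]
5 [ 0.002  -0.0028]
5 [ 0.00214 -0.00269]
```

Fold the overshoot (0.002, 0.0016) into the first row.

Emit:
send_rows(steps="-1 -0.00464 -0.00381 0 0 0 0.0533;-1 -0.00251 -0.00235 0 0 0 0.0533;-1 -0.00239 -0.00248 0 0 0 0.0533;-1 -0.00225 -0.0026 0 0 0 0.0533;-1 -0.00211 -0.00272 0 0 0 0.0533")

```text
clock: 7.28
eef_pos: [0.532, 0.072, 0.0943]
tool_rot: [0.311, 0.95, -0.0, 0.001]
ft_force: [-0.6, -3.1, 4.4]
grip_width: 0.011
grasp_force: 59.5
```

Emit:
send_rows(steps="-1 -0.00196 -0.00283 0 0 0 0.0533;-1 -0.00181 -0.00293 0 0 0 0.0533;-1 -0.00165 -0.00302 0 0 0 0.0533;-1 -0.00149 -0.0031 0 0 0 0.0533;-1 -0.00132 -0.00318 0 0 0 0.0533")

```text
clock: 7.7
eef_pos: [0.5237, 0.057, 0.0943]
tool_rot: [0.182, 0.983, -0.0, 0.001]
ft_force: [-1.5, -3.5, 5.8]
grip_width: 0.0108
grasp_force: 59.6
```

Emit:
send_rows(steps="-1 -0.00115 -0.00324 0 0 0 0.0533;-1 -0.00097 -0.0033 0 0 0 0.0533;-1 -0.0008 -0.00335 0 0 0 0.0533;-1 -0.00062 -0.00338 0 0 0 0.0533;-1 -0.00043 -0.00341 0 0 0 0.0533")

```text
clock: 8.12
eef_pos: [0.5195, 0.0403, 0.0943]
tool_rot: [0.05, 0.999, -0.0, 0.0]
ft_force: [-0.9, -3.6, 5.3]
grip_width: 0.0113
grasp_force: 59.7
```

Emit:
send_rows(steps="-1 -0.00025 -0.00343 0 0 0 0.0533;-1 -0.00007 -0.00344 0 0 0 0.0533;-1 0.00011 -0.00344 0 0 0 0.0533;-1 0.0003 -0.00343 0 0 0 0.0533;-1 0.00048 -0.00341 0 0 0 0.0533")

```text
clock: 8.53
eef_pos: [0.5199, 0.023, 0.0943]
tool_rot: [-0.083, 0.997, -0.0, 0.0]
ft_force: [-1.5, -4.4, 5.6]
grip_width: 0.0113
grasp_force: 59.8
```

Emit:
send_rows(steps="-1 0.00066 -0.00338 0 0 0 0.0533;-1 0.00084 -0.00334 0 0 0 0.0533;-1 0.00102 -0.00329 0 0 0 0.0533;-1 0.00119 -0.00323 0 0 0 0.0533;-1 0.00136 -0.00316 0 0 0 0.0533")

```text
clock: 8.95
eef_pos: [0.5248, 0.0064, 0.0942]
tool_rot: [-0.215, 0.977, -0.001, -0.0]
ft_force: [-2.0, -3.6, 6.4]
grip_width: 0.0113
grasp_force: 59.8
```

Emit:
send_rows(steps="-1 0.00153 -0.00308 0 0 0 0.0533;-1 0.00169 -0.003 0 0 0 0.0533;-1 0.00185 -0.0029 0 0 0 0.0533;-1 0.002 -0.0028 0 0 0 0.0533;-1 0.00214 -0.00269 0 0 0 0.0533")

```text
clock: 9.37
eef_pos: [0.5341, -0.0083, 0.0943]
tool_rot: [-0.343, 0.939, -0.001, -0.0]
ft_force: [-2.9, -4.8, 6.7]
grip_width: 0.0112
grasp_force: 59.7
```

Run:
```python
from workcell import *
import numpy as np
o=get_obs();p=o["eef_pos"];q=o["tool_rot"];print(p,q,o["ft_force"],o["ft_torque"],o["grip_width"])
for c in((.5835,.0335),(.5846,.0329)):print(np.arctan2(p[1]-c[1],c[0]-p[0])-np.arctan2(.0827-c[1],c[0]-.5420),2*np.arctan2(q[0],q[1]))
```

```text
[ 0.53405912 -0.00830118  0.0942653 ] [-3.42916364e-01  9.39365582e-01 -7.77192214e-04 -2.56673000e-04] [-2.91392203 -4.84523456  6.74875018] [-0.82892225  0.37868187 -0.22828258] 0.011184421316765518
-1.5719532627522175 -0.7000397527220061
-1.5471068170128512 -0.7000397527220061
```

Run:
```python
import numpy as np
P=np.array([[.5191,.0338],[.5205,.0466],[.5245,.059],[.5273,.0647],[.5307,.0702],[.5347,.0754],[.5391,.0801],[.532,.072],[.5237,.057],[.5195,.0403],[.5199,.023],[.5248,.0064],[.5341,-.0083]])
A=np.c_[2*P,np.ones(len(P))];s=np.linalg.lstsq(A,(P**2).sum(1),rcond=None)[0];c=s[:2];print(c,np.sqrt(s[2]+c@c))
a=lambda x,y:np.arctan2(y-c[1],c[0]-x)
print(a(.53406,-.0083)-a(.54203,.08272))
```

```text
[0.58411591 0.0331498 ] 0.06500642099435457
-1.5584975337022344
```

Within about 0.01 rad. One small nudge, then I'll open and lift.

Emit:
send_rows(steps="-1 0.0005 -0.0005 0 0 0 0.012;-1 0 0 0 0 0 0;-1 0 0 0 0 0 0;-1 0 0 0 0 0 0;-1 0 0 0 0 0 0")

```text
clock: 9.78
eef_pos: [0.5346, -0.0089, 0.0943]
tool_rot: [-0.347, 0.938, -0.001, -0.0]
ft_force: [-2.5, -5.8, 7.1]
grip_width: 0.011
grasp_force: 59.6
```

Emit:
send_rows(steps="0.6 0 0 0 0 0 0;0.6 0 0 0 0 0 0;0.6 0 0 0 0 0 0;0.6 0 0 0 0 0 0;0.6 0 0 0 0 0 0")

```text
clock: 10.2
eef_pos: [0.5345, -0.0073, 0.0934]
tool_rot: [-0.348, 0.937, 0.0, -0.0]
ft_force: [-1.3, 0.2, 0.4]
grip_width: 0.0682
grasp_force: 0.0
```

Emit:
send_rows(steps="0.6 0 0 0 0 0 0;0.6 0 0 0.02 0 0 0;0.6 0 0 0.03 0 0 0;0.6 0 0 0.03 0 0 0;0.6 0 0 0.03 0 0 0")

```text
clock: 10.62
eef_pos: [0.5342, -0.0075, 0.2047]
tool_rot: [-0.348, 0.937, 0.0, -0.0]
ft_force: [0.8, -0.7, -0.1]
grip_width: 0.0681
grasp_force: 0.0
```

Emit:
send_rows(steps="0.6 -0.035 0 0.02 0 0 0;0.6 -0.04 0 0 0 0 0;0.6 -0.04 0 0 0 0 0;0.6 -0.04 0 0 0 0 0;0.6 -0.04 0 0 0 0 0")

```text
clock: 11.03
eef_pos: [0.3378, -0.0076, 0.2236]
tool_rot: [-0.348, 0.937, 0.0, 0.0]
ft_force: [0.6, -0.6, 0.7]
grip_width: 0.0684
grasp_force: 0.0
```

Run:
```python
from workcell import *
from h import *
import cv2
c=camera("top");P=cloud(c)
s=P.reshape(-1,3);s=s[(s[:,2]>.112)&(s[:,2]<.13)&(np.hypot(s[:,0]-.584,s[:,1]-.0333)<.095)]
r=np.hypot(s[:,0]-.584,s[:,1]-.0333);print(len(s),r.max());s=s[(r>.02)&(r<.084)]
m=s[:,:2].mean(0);print(m,np.linalg.svd(s[:,:2]-m,full_matrices=False)[2][0],np.arctan2(m[1]-.0333,.584-m[0]))
print(get_obs()["ft_force"],get_obs()["eef_pos"])
cv2.imwrite("pics/t2.png",c["frame"][:,:,::-1])
```

```text
494 0.08593611810707547
[ 5.43764077e-01 -1.22417058e-04] [-0.76450744 -0.6446149 ] -0.6931591567995756
[-10.51392296   0.68012083  -2.472736  ] [ 0.32798094 -0.00743431  0.22207458]
```

View pics/t2.png

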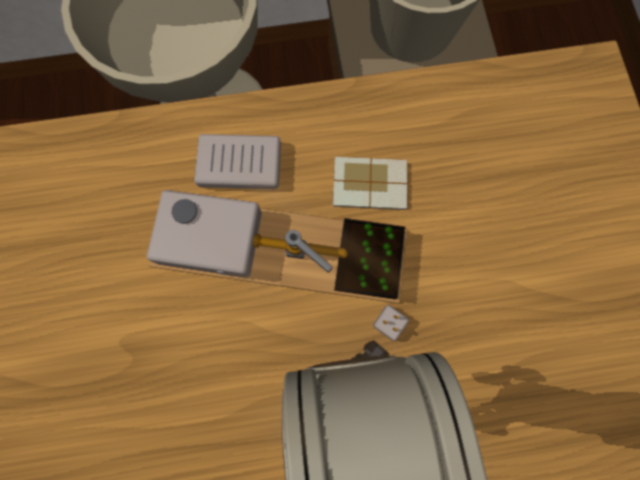

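The top view shows the lever, from hub (293,238) to end (328,269), now about 0.70 rad past its starting direction, roughly 1.57 rad from the stop. The router, postcards and charger look unmoved. I'll let the arm settle and hand in.

Emit:
send_rows(steps="0.6 0 0 0 0 0 0;0.6 0 0 0 0 0 0;0.6 0 0 0 0 0 0;0.6 0 0 0 0 0 0;0.6 0 0 0 0 0 0")

```text
clock: 11.5
eef_pos: [0.3408, -0.0077, 0.2238]
tool_rot: [-0.348, 0.938, 0.0, 0.0]
ft_force: [-0.5, -0.8, -1.0]
grip_width: 0.0686
grasp_force: 0.0
```

```bash
python3 -c "
from workcell import *
print(get_obs()['ft_force']);print(job_done())"
```

```text
[-0.45641596 -0.83675845 -0.99123826]
the job is handed in; nothing more can be done
None
```

I turned the lever clockwise until it met its closed stop, then back anticlockwise about 1.57 rad (a quarter turn, good to roughly 0.02 rad), and let go; the router, postcards and charger look unmoved in the final top view, and the job is handed in at 11.5 s.

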